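# Fit the drive cog on the glazing turntable's splined shaft

## Task

Put the larger of the two aluminium cogs back on the gearbox of the glazing turntable: slide it, flat face first, onto the leaning splined shaft, turning it gently until the wide master spline finds its groove, and push it fully home against the shoulder, then let go. Do not force or hammer it on, and leave the small cog and the two flower pots where they stand.

Things in the scene. Friction and masses are not known exactly. Their poses are not given: they have to be found in the camera images.
- cog_grip (a point): The larger cog: loose, aluminium, 0.24 to 0.48 kg, flat on the table, boss up. Point on its axis 35 mm above its underside, the height to grip: 23 mm above the flange, 19 mm below the boss's top. z: along the axis, away from the flat underside. x: from the axis towards the bore's wide master groove, which a small dark raised tab (12 x 7 x 3 mm) on the flange also marks.
- cog: The same cog; origin on the axis at its flat underside, same axes. A toothed flange 104 mm across and 12 mm thick at the bottom carries a coaxial eight-sided boss, 48 mm across flats (wall 6.5 mm at the grooves), from 12 to 54 mm above the underside. The flats face 0, 45, 90 .. degrees from x.
- cog_top (a point): Centre of the boss's top, where the bore is seen. The bore runs straight through, 54 mm, the same all along: four grooves at 0, 90, 180 and 270 degrees from x, reaching 17.5 mm from the axis. The master groove, at 0, is 14.5 mm wide, the three others 8.5 mm. Between them four lands leave a round way 24.6 mm across.
- seat (a point): Centre of the shoulder (40 mm across) at the root of the gearbox's splined shaft, where the cog's underside must end; cog_grip is then 35 mm from here along z. z: along the shaft, outwards; it leans 30 degrees from vertical, roughly towards the robot. x: square to the shaft, pointing up the slope and away from the robot; y is level. Fixed: does not turn with the shaft.
- spline_end (a point): On the shaft's axis, 28 mm from the shoulder, axes as seat: here the splines end, square. Four splines, 90 degrees apart, tips 16 mm from the axis: the master 12.5 mm wide, the others 6.5 mm (1 mm of play a flank); core 22.6 mm across. The shaft is locked, the master anywhere within 35 degrees, either way, of the x direction: this angle is not reported, it must be seen or felt.
- nose_tip (a point): Outer end of the shaft, on its axis, 44 mm from the shoulder, axes as seat. Beyond the splines the shaft is a round nose, 22.6 mm across for 6 mm, then tapering to 13 mm over the last 10 mm. It enters the cog's bore at any angle, and the cog's underside then stops on the spline ends unless the master groove is over the master spline.
- stand: The grey gearbox on a dark foot plate (190 x 150 x 10 mm), fixed to the table, with a blue motor on its -y side (85 mm long, 78 mm across). Origin: on the table straight below the point where the shaft's axis meets the gearbox's flat 120 x 120 mm face, 109 mm up; the shoulder stands 10 mm proud of that face. z up, x level, opposite to the shaft's lean.
- small_cog_mid (a point): The smaller cog, a bystander: loose, aluminium, flange 72 mm across and 10 mm thick, boss 32 mm across, 34 mm high in all. Point on its axis 17 mm above its underside.
- pot_brown: Bystander: loose brown glazed flower pot with a wavy rim, 116 mm across and 85 mm high; origin at the centre of its underside.
- pot_green: Bystander: loose grey-green glazed flower pot with a wavy rim, 96 mm across and 75 mm high; origin at the centre of its underside.

How it is judged (in metres and radians):
At the end, for the whole second after the job is handed in: The larger cog is on the shaft, boss outwards, its underside within 3.5 mm of the shoulder, its axis within 4 mm and 4 degrees of the shaft's, at rest and released; the small cog and both pots are within 30 mm of where they began (z of cog_grip in the frame of seat between 0.032 and 0.0385 m and x of cog_grip in the frame of seat between -0.004 and 0.004 m and y of cog_grip in the frame of seat between -0.004 and 0.004 m and angle between the z axis of cog_grip and the z axis of seat, either way round below 0.07 rad and angle between cog_grip's own z axis and vertical below 1 rad and linear speed of cog below 0.02 m/s and distance of each of small_cog_mid, pot_brown, pot_green from where it was at the start of the episode below 0.03 m); the robot touches nothing.
It fails at once if the cog is forced: more than 300 N of contact force between the cog and the gearbox or its shaft (contact force between cog and stand above 300 N).
It fails at once if the small cog or a pot is pushed more than 30 mm from its place (distance of any of small_cog_mid, pot_brown, pot_green from where it was at the start of the episode above 0.03 m).
It also fails if it takes over 72 s, if anything falls off the work surface, if the arm or the gripper's body presses on something with over 40 N, if the wrist force passes 120 N, or if a joint passes its speed limit or range.

## Robot

A 6-joint arm with a two-finger parallel gripper is mounted at the origin on the work surface. World frame = base frame: x ahead of the robot, y to its left, z up, the work surface at z = 0. Lengths are in m, angles in degrees, forces in N, time in s.
With the tool pointing down it reaches from about 0.3 to 0.75 m from the base axis. Payload 8.5 kg.
Tool frame: the origin (TCP) lies midway between the tips of the shut fingers; the grasp point (between the pads) lies env.tcp_to_grasp behind it (env.tcp_to_grasp is the distance from the TCP to the grasp point, in m); z points along the fingers, y is the line along which they close (so a half turn about z gives the same grasp; the last joint's range is limited). The gripper opens to 85 mm and grips with 20 to 120 N. Pads are 22 mm wide; open, the fingers measure 114 mm over their backs; the gripper's body (76 mm by 85 mm) begins 54 mm behind the grasp point. The pads swing forward as they close: fully open they stand 13 mm farther back than shut.
Start: joints at [-80.575, 21.807, 74.336, -0, 83.858, -12.336], TCP at [0.204, -0.511, 0.231] pointing down, gripper open.
Joint ranges: [-178.18, 178.18], [-50.72, 133.34], [12.68, 142.11], [-81.47, 261.47], [9.98, 163.14], [-165.26, 165.26]. Speed limits (degrees/s): [136.94, 136.94, 180, 180, 180, 180].

## Interface

Orientations are given as a 3x3 rotation matrix whose columns are the frame's x, y, z axes.
In Python, from rig import observe, optics, job, env gives the robot as it stands. The module is installed in compiled form; this text tells all that it offers.
- The arm moves only by the shell command python3 -m jog 'ROWS' [FORCE]. ROWS is JSON, a list of rows, each a list of 7 numbers: the turn, a rotation vector about the tool's x, y, z in rad, then the shift along the tool's x, y, z in m, then the opening in per cent of the stroke, from 0 (shut) to 100 (fully open). A call has 1 to 10 rows; each row shifts and turns the commanded pose from where the row before left it, along the tool's axes as they then stand; what a row does not reach is not made up. A row lasts 1/8 s, in which the tool goes at most 62.5 mm and 10.7 degrees, less where a joint would pass 70% of its speed; a pose out of reach is approached as far as the arm can. A call is refused whole if a number of a shift passes 0.0625 or a number of a turn 0.188, either way. A call with a gripper value outside its range is refused whole. The fingers move at their own pace and stop on an object; FORCE is the grip in N (left out, the last holds). Time passes only in rows, so rows that do not move let the fingers close. It gives the time, the measured TCP pose, the force, the opening and the grip force at its end, in the units of the state.
- observe(): the state, without advancing time (a new reading comes with each control period).
- optics.get_image(name): name is "scene" or "top" or "wrist"; returns a dict with "pixels" (420x560x3 uint8, red, green, blue), "mtx" (3x3 intrinsics, pixels), "rvec" (rotation vector, rad) and "tvec" (3), from world to camera coordinates, as OpenCV has them. Camera axes: x right, y down, z forward; pixel columns grow to the right and rows downward; lengths in m; the calibration is good to about 2 mm. A picture is of the moment at which its call begins. There is no depth.
- job.close_job(): hands the job in; it is judged then, once.
The state is a dict: "time_s": time; "q": joint angles; "qvel": joint speeds; "joint_efforts": joint torques, N m; "position": TCP position; "tool_rot": TCP orientation; "ft_force": force on the tool from outside, world axes, zero at the start; "wrist_torque": the same for the moment, N m; "grip_width": finger opening in m; "gripper_force": force on a finger pad.
Only numpy, scipy, OpenCV 4.12 (cv2) and the standard library are available. Lean on these libraries where they do the work, as an engineer would, in place of code of your own. Each camera call takes 0.05 s, during which the arm holds its last target. There are 200 camera calls.

## Working session

There is one attempt and no reset: what is moved stays moved. The work goes in short steps, Python scripts to look and compute and a shell command to move; the robot and the scene stay as the last step left them, time stands still between calls to the robot, and variables do not carry over. Pictures are saved under pics/ and viewed, at most 10 in all, crops included, and the job is handed in when it is done.

```bash
mkdir -p pics; ls; python3 - <<'E'
from rig import observe, optics, env
import cv2,numpy as np
print(env.tcp_to_grasp)
s=observe();print(s['time_s'],s['position'],s['tool_rot'],s['grip_width'])
for n in ("scene","top","wrist"):
    i=optics.get_image(n);cv2.imwrite(f'pics/{n}0.png',i['pixels'][:,:,::-1])
    R=cv2.Rodrigues(i['rvec'])[0];print(n,i['mtx'].tolist(),(-R.T@i['tvec'].ravel()).round(3),R.round(3).tolist())
a=cv2.imread('pics/scene0.png');b=cv2.imread('pics/top0.png')
E
```

```text
pics
0.0187
0.0 [ 0.20382956 -0.5105253   0.23069761] [[ 9.28745613e-01  3.70717560e-01 -2.76480851e-04]
 [ 3.70717559e-01 -9.28744534e-01  1.44285419e-03]
 [ 2.78111304e-04 -1.44254080e-03 -9.99998921e-01]] 0.08539461611085253
scene [[397.5413627685629, 0.0, 286.97576429631073], [0.0, 397.5413627685629, 218.0594373077155], [0.0, 0.0, 1.0]] [1.163 0.661 0.723] [[-0.679, 0.734, 0.011], [0.428, 0.407, -0.807], [-0.597, -0.543, -0.591]]
top [[427.4656825169609, 0.0, 279.44928400885476], [0.0, 427.4656825169609, 208.71898223901906], [0.0, 0.0, 1.0]] [0.381 0.096 1.103] [[-0.001, -1.0, -0.009], [-0.982, 0.003, -0.19], [0.19, 0.008, -0.982]]
wrist [[360.89994127891697, 0.0, 283.145604135037], [0.0, 360.89994127891697, 205.22230873704228], [0.0, 0.0, 1.0]] [ 0.28  -0.48   0.373] [[0.37, -0.929, -0.001], [-0.882, -0.352, 0.313], [-0.291, -0.115, -0.95]]
```

View pics/scene0.png

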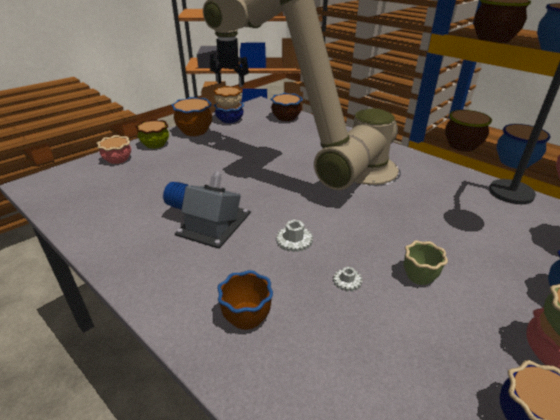

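View pics/top0.png

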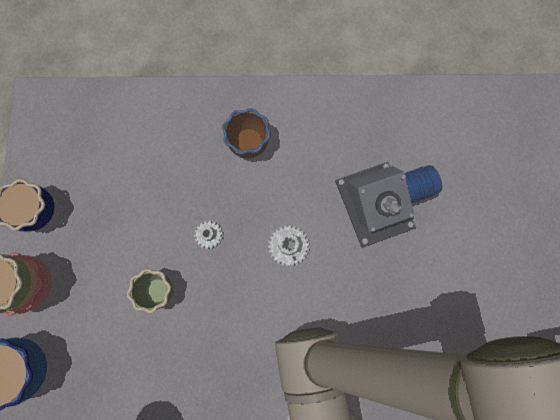

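The top view shows the large cog at (289,246), the small cog at (208,234), the gearbox plate with corners near (336,182), (387,163), (415,226) and (364,246), and the shaft tip near (392,207). Next I'll enlarge this area and get rough positions.

```bash
cat > h.py <<'E'
import cv2,numpy as np
from rig import observe, optics, env
class Cam:
    def __init__(s,n):
        i=optics.get_image(n);s.im=i['pixels'][:,:,::-1].copy();s.K=i['mtx'];s.rv=i['rvec'];s.t=np.ravel(i['tvec'])
        s.R=cv2.Rodrigues(s.rv)[0];s.c=-s.R.T@s.t
    def ray(s,p): return s.R.T@np.linalg.solve(s.K,[p[0],p[1],1.])
    def plane(s,p,z):
        d=s.ray(p);return s.c+d*(z-s.c[2])/d[2]
    def proj(s,P): return cv2.projectPoints(np.atleast_2d(np.asarray(P,float)),s.rv,s.t,s.K,None)[0][:,0]
def tri(cams,pts):
    A=np.zeros((3,3));b=np.zeros(3)
    for c,p in zip(cams,pts):
        d=c.ray(p);d/=np.linalg.norm(d);M=np.eye(3)-np.outer(d,d);A+=M;b+=M@c.c
    return np.linalg.solve(A,b)
E
python3 - <<'E'
from h import *
t=Cam('top');s=Cam('scene')
print('cog',t.plane((289.5,245.5),.012),s.plane((295,238.5),.012),'tri boss',)
print('plate',[t.plane(p,.01)[:2].round(4).tolist() for p in[(336,182),(387,162.5),(415,226),(364,246)]])
print('small',t.plane((208,234),.01))
a=cv2.resize(t.im[140:260,260:450],None,fx=4,fy=4,interpolation=cv2.INTER_CUBIC)
cv2.imwrite('pics/c1.png',a)
E
```

```text
cog [0.49613567 0.07978604 0.012     ] [0.50113751 0.09013404 0.012     ] tri boss
plate [[0.6636, -0.0437], [0.7164, -0.1803], [0.5459, -0.2439], [0.4946, -0.1107]]
small [0.52657225 0.289745   0.01      ]
```

View pics/c1.png

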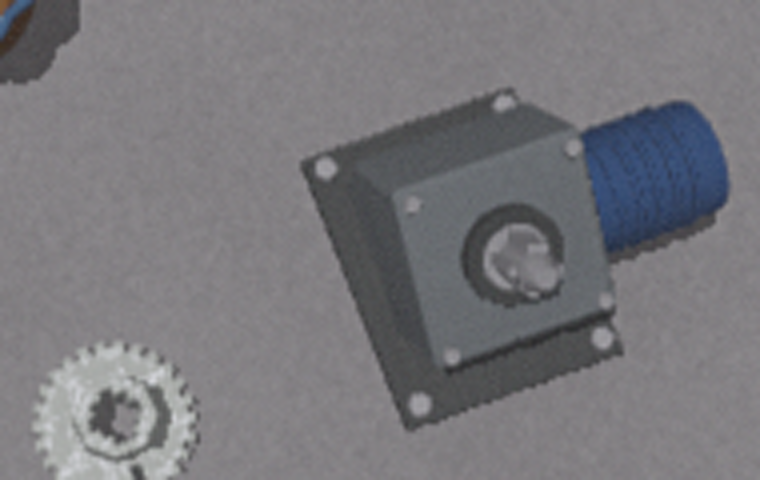

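The enlarged top view shows the cog's dark tab at about image (294.3,258.3). The shaft shoulder is near (389,203.5) and the nose near (396.5,209). I'll turn these into world points and work out a viewing pose above the shaft.

```bash
python3 - <<'E'
from h import *
t=Cam('top')
print('tab',t.plane((294.3,258.3),.015),'sh',t.plane((389,203.5),.118),'nose',t.plane((396.5,209),.156))
P=t.plane((393,206),.14);s=observe();R=s['tool_rot']
T=np.r_[P[:2],.235];print(T, 'shift in tool', R.T@(T-s['position']))
E
```

```text
tab [0.46327921 0.06785718 0.015     ] sh [ 0.58314894 -0.15276854  0.118     ] nose [ 0.56265291 -0.15938674  0.156     ]
[ 0.57275158 -0.15607007  0.235     ] shift in tool [ 0.47404687 -0.19261218 -0.00373159]
```

```bash
python3 -m jog '[[0,0,0,0.047,-0.019,0,100],[0,0,0,0.047,-0.019,0,100],[0,0,0,0.047,-0.019,0,100],[0,0,0,0.047,-0.019,0,100],[0,0,0,0.047,-0.019,0,100],[0,0,0,0.047,-0.019,0,100],[0,0,0,0.047,-0.019,0,100],[0,0,0,0.047,-0.019,0,100],[0,0,0,0.047,-0.019,0,100],[0,0,0,0.047,-0.019,0,100]]'
python3 -m jog '[[0,0,-0.18,0,0,0,100],[0,0,-0.18,0,0,0,100],[0,0,-0.18,0,0,0,100],[0,0,-0.18,0,0,0,100],[0,0,-0.18,0,0,0,100],[0,0,-0.18,0,0,0,100],[0,0,-0.18,0,0,0,100],[0,0,-0.18,0,0,0,100],[0,0,-0.18,0,0,0,100]]'
python3 -m jog '[[0,0,-0.18,0,0,0,100],[0,0,-0.18,0,0,0,100],[0,0,-0.18,0,0,0,100],[0,0,-0.18,0,0,0,100],[0,0,-0.18,0,0,0,100],[0,0,-0.18,0,0,0,100],[0,0,-0.18,0,0,0,100],[0,0,-0.18,0,0,0,100],[0,0,0,0,0,0,100]]'
python3 - <<'E'
from h import *
s=observe();print(s['position'],s['tool_rot'].round(3),s['q'])
w=Cam('wrist');cv2.imwrite('pics/w1.png',w.im);np.savez('w1.npz',im=w.im,K=w.K,R=w.R,c=w.c)
print(w.proj([[.583,-.153,.118],[.5626,-.1594,.156]]))
E
```

```text
time_s: 1.55
position: [0.571, -0.1588, 0.2313]
tool_rot: [[0.929, 0.371, -0.0], [0.371, -0.929, -0.0], [-0.0, 0.0, -1.0]]
ft_force: [-0.2, 0.2, -0.5]
grip_width: 0.0853
gripper_force: 0.0
time_s: 2.68
position: [0.5699, -0.1601, 0.2312]
tool_rot: [[-0.421, 0.907, -0.0], [0.907, 0.421, 0.0], [0.0, -0.0, -1.0]]
ft_force: [-0.8, -0.2, -0.2]
grip_width: 0.0855
gripper_force: 0.0
time_s: 3.8
position: [0.5699, -0.16, 0.2312]
tool_rot: [[-0.956, -0.292, -0.0], [-0.292, 0.956, 0.0], [0.0, 0.0, -1.0]]
ft_force: [0.2, -0.9, 0.0]
grip_width: 0.0858
gripper_force: 0.0
[ 0.56994006 -0.16004652  0.2312354 ] [[-0.956 -0.292 -0.   ]
 [-0.292  0.956  0.   ]
 [ 0.     0.    -1.   ]] [-2.71342592e+01  2.60918664e+01  6.73256814e+01  1.06485864e-03
  8.65941990e+01 -1.34130702e+02]
[[286.86859431 216.54221617]
 [287.25908628 205.48098401]]
```

View pics/w1.png

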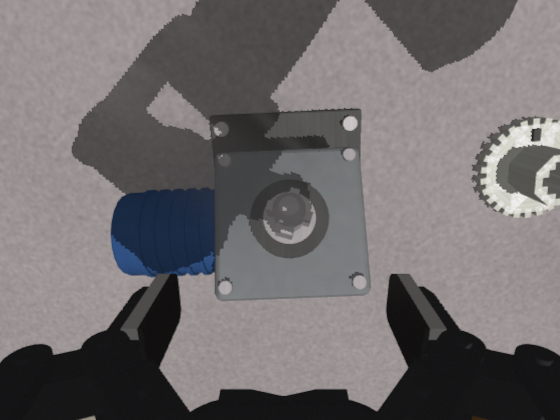

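The view down the shaft shows the nose near (288,208) inside the shoulder ring, and the gearbox face with screws at (224,160), (349,154), (225,288) and (360,282). The cog is at the right edge with its tab at (536,134). Now I'll zoom in on the splines.

```bash
python3 - <<'E'
from h import *
im=cv2.imread('pics/w1.png')
c=im[160:270,235:345];c=cv2.resize(c,None,fx=5.4,fy=5.4,interpolation=cv2.INTER_CUBIC)
g=np.clip(((c/255.)**.6)*255*1.1,0,255).astype(np.uint8)
cv2.imwrite('pics/c2.png',g)
E
```

```text
(no output)
```

View pics/c2.png

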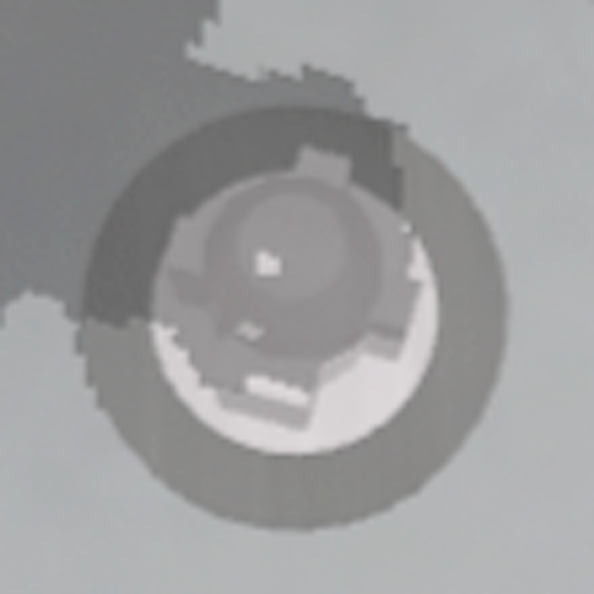

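The zoom shows the wide (master) spline at the bottom of the crop (about (267,400)), the narrow spline opposite at (326,154), the shoulder centre at (296,312) and the nose end at (300,246). I'll compute the axis, yaw and master angle from these.

```bash
cat >> h.py <<'E'
def seatR(yaw):
    h=np.array([np.cos(yaw),np.sin(yaw),0]);z=-.5*h+np.array([0,0,np.sqrt(.75)])
    x=np.sqrt(.75)*h+np.array([0,0,.5]);return np.c_[x,np.cross(z,x),z]
E
python3 - <<'E'
from h import *
w=Cam('wrist');t=Cam('top')
f=lambda x,y:(235+(x+.5)/5.4-.5,160+(y+.5)/5.4-.5)
def onpl(c,p,P,n):
    d=c.ray(p);return c.c+d*((P-c.c)@n)/(d@n)
S=w.plane(f(296,312),.1177);N=w.plane(f(300,246),.1558)
print('wrist S,N',S,N,(N-S)/.044,'yaw',np.degrees(np.arctan2(*(S-N)[[1,0]])))
yaw=np.radians(21.6)
for k in range(2):
    R=seatR(yaw);F=S-.01*R[:,2]
    q=[onpl(w,p,F,R[:,2]) for p in[(224,160),(349,154),(225,288),(360,282)]]
    L=[R.T@(x-F) for x in q]
    e=[np.arctan2(-(L[1]-L[0])[0],(L[0]-L[1])[1]*1) if 0 else 0]
    a=np.array(L)[:,:2]*1000;print(a.round(1))
    # edges: 0->2,1->3 along +x ; 1->0? along y
    ang=[np.arctan2((a[2]-a[0])[1],(a[2]-a[0])[0]),np.arctan2((a[3]-a[1])[1],(a[3]-a[1])[0])]
    v=[(a[0]-a[1]),(a[2]-a[3])];ang2=[np.arctan2(x[1],x[0]) for x in v]
    print(np.degrees(ang),np.degrees(ang2))
R=seatR(yaw);E=S+.028*R[:,2]
for n,p in dict(mL=(222,388),mR=(312,405),tL=(300,150),tR=(352,158)).items():
    l=R.T@(onpl(w,f(*p),E,R[:,2])-E);print(n,(l*1000).round(1))
# cross-view triangulation
print('tri S',tri([w,t],[f(296,312),(389,203.5)]),'tri N',tri([w,t],[f(300,246),(396.5,209)]))
print('proj in top S,N',t.proj([S,N]))
# cog
for p in[(536,134),(543,167)]: print(w.plane(p,.015))
E
```

```text
wrist S,N [ 0.58321595 -0.15096315  0.1177    ] [ 0.56193247 -0.15767057  0.1558    ] [-0.4837154  -0.15244117  0.86590909] yaw 17.49205823629629
[[-53.3 -49.8]
 [-49.6  51.7]
 [ 48.6 -53. ]
 [ 51.5  49. ]]
[-1.78738162 -1.56638789] [-92.07722309 -91.60097295]
[[-53.3 -49.8]
 [-49.6  51.7]
 [ 48.6 -53. ]
 [ 51.5  49. ]]
[-1.78738162 -1.56638789] [-92.07722309 -91.60097295]
mL [13.7 -9.6  0. ]
mR [16.6  1.4 -0. ]
tL [-16.    2.4   0. ]
tR [-14.4   8.9  -0. ]
tri S [ 0.58200444 -0.15160495  0.12209566] tri N [ 0.56140421 -0.15824366  0.15944922]
proj in top S,N [[388.1971006  203.50035167]
 [395.72993568 209.33345943]]
[0.4653862  0.06788793 0.015     ]
[0.49281096 0.0911501  0.015     ]
```

```bash
python3 -m jog '[[0,0,0,0,0.042,0.010,100],[0,0,0,0,0.042,0.010,100],[0,0,0,0,0.042,0.010,100],[0,0,0,0,0.042,0.020,100],[0,0,0,0,0.042,0.020,100],[0,0,0,0,0.042,0.02,100],[0,0,-0.073,0,0,0,100],[0,0,0,0,0,0,100]]'
python3 - <<'E'
from h import *
s=observe();print(s['position'],s['tool_rot'].round(3),s['q'].round(1))
w=Cam('wrist');cv2.imwrite('pics/w2.png',w.im)
print(w.proj([[.496,.081,.054],[.496,.081,.012],[.4655,.068,.015]]))
E
```

```text
time_s: 4.95
position: [0.496, 0.0811, 0.1414]
tool_rot: [[-0.932, -0.361, 0.0], [-0.361, 0.932, -0.0], [-0.0, -0.0, -1.0]]
ft_force: [0.4, -0.2, -0.0]
grip_width: 0.0855
gripper_force: 0.0
[0.49598361 0.08108906 0.141385  ] [[-0.932 -0.361  0.   ]
 [-0.361  0.932 -0.   ]
 [-0.    -0.    -1.   ]] [  -4.2   22.2   90.1   -0.    67.7 -115.4]
[[283.00288661 209.36542731]
 [283.06568155 191.94433476]
 [281.54450217 150.43865756]]
```

View pics/w2.png

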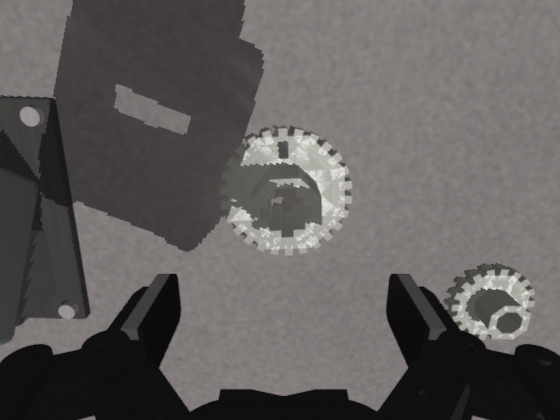

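The wrist view from above the cog shows the flange spanning columns 222–352 and rows 126–255, with the tab at (283,149). I'll fit these precisely.

```bash
python3 - <<'E'
from h import *
w=Cam('wrist');im=w.im;hsv=cv2.cvtColor(im,cv2.COLOR_BGR2HSV)
roi=np.zeros(im.shape[:2],np.uint8);cv2.circle(roi,(286,190),72,255,-1)
# flange is greenish-white, table purplish: use g - (r+b)/2
f=im.astype(float);d=f[...,1]-(f[...,0]+f[...,2])/2
m=((d>0)&(roi>0)).astype(np.uint8)*255
m=cv2.morphologyEx(m,cv2.MORPH_OPEN,np.ones((3,3)));
c=max(cv2.findContours(m,0,2)[0],key=cv2.contourArea);h=cv2.convexHull(c)
print(cv2.boundingRect(h),cv2.fitEllipse(h),cv2.minEnclosingCircle(h))
# rays of the hull to z=.012 plane, fit circle
P=np.array([w.plane(p,.010)[:2] for p in h[:,0].astype(float)])
A=np.c_[2*P,np.ones(len(P))];x=np.linalg.lstsq(A,(P**2).sum(1),rcond=None)[0]
C=x[:2];print('C',C,'r',np.sqrt(x[2]+C@C),(np.linalg.norm(P-C,axis=1)*1000).round(1))
g=im[138:160,272:295].mean(2);v=(g<70);yy,xx=np.nonzero(v);print('tab px',xx.mean()+272,yy.mean()+138,v.sum())
T=w.plane((xx.mean()+272,yy.mean()+138),.0145)[:2]
print('tab',T,'yaw',np.degrees(np.arctan2(*(T-C)[::-1])),np.linalg.norm(T-C))
s=observe();print('shift tool',s['tool_rot'].T@(np.r_[C,.0163]-s['position']))
t=Cam('top');q=t.im.astype(float)
E
```

```text
(221, 127, 132, 128) ((286.3302917480469, 190.78836059570312), (128.2947540283203, 131.90664672851562), 88.98123168945312) ((286.4701232910156, 191.46932983398438), 65.9612808227539)
C [0.49785089 0.08401722] r 0.05244450385623064 [52.5 52.9 52.6 52.3 52.2 52.1 52.2 52.1 52.2 52.3 52.4 52.6 52.3 52.3
 52.5 52.6 52.7 52.5 52.3 52.8 52.6 52.6 52.4 52.8 52.8 52.7 52.7 52.2
 52.1 51.7 51.8 52.  52.  51.9 52.4 52.7 52.6 52.8 53.1 53.1 52.8]
tab px nan nan 0
tab [nan nan] yaw nan nan
shift tool [-0.00268647  0.00275991  0.12526223]<stdin>:14: RuntimeWarning: Mean of empty slice.
  ret = ret.dtype.type(ret / rcount)
<stdin>:15: RuntimeWarning: Mean of empty slice.
```

```bash
python3 - <<'E'
from h import *
w=Cam('wrist');g=w.im[140:162,272:295].mean(2);m=g<.6*np.median(g)
n,l,st,ce=cv2.connectedComponentsWithStats(m.astype(np.uint8));print(np.median(g),st.tolist(),ce.tolist())
C=np.array([.49785,.08402])
for i in range(1,n):
    T=w.plane(ce[i]+[272,140],.0145)[:2];print('yaw',np.degrees(np.arctan2(*(T-C)[::-1])),np.linalg.norm(T-C))
E
```

```text
170.66666666666666 [[0, 0, 23, 22, 356], [6, 1, 11, 17, 150]] [[10.705056179775282, 11.002808988764045], [11.7, 9.306666666666667]]
yaw -155.12779885884402 0.036717304219725445
```

```bash
python3 -m jog '[[0,0,-0.064,-0.003,0.003,0,100],[0,0,0,0,0,0.04,100],[0,0,0,0,0,0.04,100],[0,0,0,0,0,0.03,100],[0,0,0,0,0,0.015,100],[0,0,0,0,0,0,100]]'; python3 -m jog '[[0,0,0,0,0,0,30],[0,0,0,0,0,0,30],[0,0,0,0,0,0,30],[0,0,0,0,0,0,30],[0,0,0,0,0,0,30],[0,0,0,0,0,0,30]]' 70
```

```text
time_s: 5.9
position: [0.4974, 0.0843, 0.0157]
tool_rot: [[-0.907, -0.42, -0.002], [-0.42, 0.907, 0.0], [0.002, 0.001, -1.0]]
ft_force: [0.2, 0.2, 0.7]
grip_width: 0.0856
gripper_force: 0.0
time_s: 6.65
position: [0.4982, 0.0845, 0.0174]
tool_rot: [[-0.907, -0.421, 0.002], [-0.421, 0.907, -0.0], [-0.002, -0.001, -1.0]]
ft_force: [-0.9, -1.2, 6.2]
grip_width: 0.0471
gripper_force: 72.6
```

Gripped at 47 mm width. Lift and turn.

```bash
python3 -m jog '[[0,0,0,0,0,-0.01,30],[0,0,0,0,0,-0.04,30],[0,0,0,0,0,-0.05,30],[0,0,0,0,0,-0.05,30],[0,0,0,0,0,-0.05,30],[0,0,0,0,0,-0.03,30],[0,0,0,0,0,0,30]]'
python3 -m jog '[[0,0,0.175,0,0,0,30],[0,0,0.175,0,0,0,30],[0,0,0.175,0,0,0,30],[0,0,0.175,0,0,0,30],[0,0,0.175,0,0,0,30],[0,0,0.175,0,0,0,30],[0,0,0.175,0,0,0,30],[0,0,0.175,0,0,0,30],[0,0,0.175,0,0,0,30],[0,0,0.175,0,0,0,30]]'
python3 -m jog '[[0,0,0.175,0,0,0,30],[0,0,0.175,0,0,0,30],[0,0,0.175,0,0,0,30],[0,0,0.175,0,0,0,30],[0,0,0.175,0,0,0,30],[0,0,0.175,0,0,0,30],[0,0,0.175,0,0,0,30],[0,0,0.175,0,0,0,30],[0,0,0.175,0,0,0,30],[0,0,0,0,0,0,30]]'
cat >> h.py <<'E'
from scipy.spatial.transform import Rotation as Ro
S=np.array([.5830,-.1510,.1177]);SR=seatR(np.radians(20.4))
def toolR(m): # tool x along master at m deg from seat x
    X=SR@Ro.from_euler('z',m,degrees=True).as_matrix();return np.c_[X[:,0],-X[:,1],-X[:,2]]
def to(m,h,off=(0,0)): # turn & shift (tool axes) to bring underside h above shoulder
    s=observe();R=s['tool_rot'];T=toolR(m)
    G=S+SR@np.array([off[0],off[1],h+.0174])
    return Ro.from_matrix(R.T@T).as_rotvec(),R.T@(G-s['position']),SR.T@(s['position']-S)-[0,0,.0174],s
E
python3 - <<'E'
from h import *
r=to(-16.5,.069);print(r[0],r[1],r[3]['position'],r[3]['q'].round(1),r[3]['grip_width'])
E
```

```text
time_s: 7.52
position: [0.4979, 0.0847, 0.2482]
tool_rot: [[-0.907, -0.422, 0.004], [-0.422, 0.907, -0.0], [-0.004, -0.002, -1.0]]
ft_force: [0.6, -0.2, -4.2]
grip_width: 0.0471
gripper_force: 73.8
time_s: 8.78
position: [0.4967, 0.0847, 0.2442]
tool_rot: [[-0.248, 0.969, -0.004], [0.969, 0.248, 0.0], [0.001, -0.004, -1.0]]
ft_force: [-0.2, 1.2, -3.9]
grip_width: 0.0472
gripper_force: 73.2
time_s: 10.02
position: [0.4969, 0.0847, 0.2446]
tool_rot: [[0.968, 0.251, -0.003], [0.251, -0.968, 0.0], [-0.003, -0.001, -1.0]]
ft_force: [0.4, -0.6, -4.0]
grip_width: 0.0472
gripper_force: 73.2
[0.10102243 0.51766684 0.18057636] [-0.01850722  0.2542629   0.0518776 ] [0.49687872 0.08471528 0.2446194 ] [-3.8 16.7 79.9  0.  83.6 71.7] 0.04715256368529841
```

```bash
python3 -m jog '[[0.025,0.129,0.045,0,0,0,30],[0.025,0.129,0.045,0,0,0,30],[0.025,0.129,0.045,0,0,0,30],[0.025,0.129,0.045,0,0,0,30],[0,0,0,0,0,0,30]]'
python3 - <<'E'
from h import *
r=to(-16.5,.075);print(r[0],r[1],r[2],r[3]['q'].round(1),r[3]['grip_width'])
E
```

```text
time_s: 10.65
position: [0.4956, 0.0845, 0.2448]
tool_rot: [[0.878, 0.104, 0.467], [0.026, -0.985, 0.172], [0.477, -0.139, -0.868]]
ft_force: [1.2, -0.5, -2.9]
grip_width: 0.0471
gripper_force: 73.6
[0.00204609 0.00262234 0.00186105] [0.0098113  0.25896432 0.01804794] [0.06373025 0.25122731 0.09254436] [-12.    5.4 100.8  20.3  49.8  64.1] 0.047091173763268566
```

```bash
python3 -m jog '[[0,0,0,0.0016,0.043,0.002,30],[0,0,0,0.0016,0.043,0.002,30],[0,0,0,0.0016,0.043,0.002,30],[0,0,0,0.0016,0.043,0.003,30],[0,0,0,0.0016,0.043,0.003,30],[0,0,0,0.0016,0.043,0.003,30],[0,0,0,0,0,0,30],[0,0,0,0,0,0,30]]'
python3 - <<'E'
from h import *
r=to(-16.5,.075);print(r[0],r[1],r[2],r[3]['q'].round(1),r[3]['grip_width'])
t=Cam('top');s=Cam('scene');w=Cam('wrist')
f=lambda c,x,y,h,k:cv2.resize(c.im[y:y+h,x:x+h],None,fx=k,fy=k,interpolation=cv2.INTER_CUBIC)
w2=cv2.resize(w.im[:400,80:480],(400,400))
cv2.imwrite('pics/c3.png',np.hstack([f(s,160,130,100,4),w2]))
print(s.proj([S,S+.044*SR[:,2],S+.075*SR[:,2]]),w.proj([S,S+.044*SR[:,2],S+.075*SR[:,2]]))
E
```

```text
time_s: 11.65
position: [0.5397, -0.1662, 0.2014]
tool_rot: [[0.877, 0.105, 0.468], [0.025, -0.984, 0.174], [0.479, -0.141, -0.866]]
ft_force: [-0.3, 0.5, -3.8]
grip_width: 0.047
gripper_force: 74.4
[0.00069368 0.00039687 0.00182612] [-0.00177824  0.00143141  0.00297968] [0.00211168 0.00087292 0.07797798] [-41.2  17.4  92.8  31.   58.4  30.9] 0.047028577356235175
[[214.45217812 186.58392492]
 [217.12944069 171.5099627 ]
 [219.03284649 160.79309565]] [[286.66592016 212.78816263]
 [287.50400077 237.92263678]
 [288.32766879 262.62486993]]
```

View pics/c3.png

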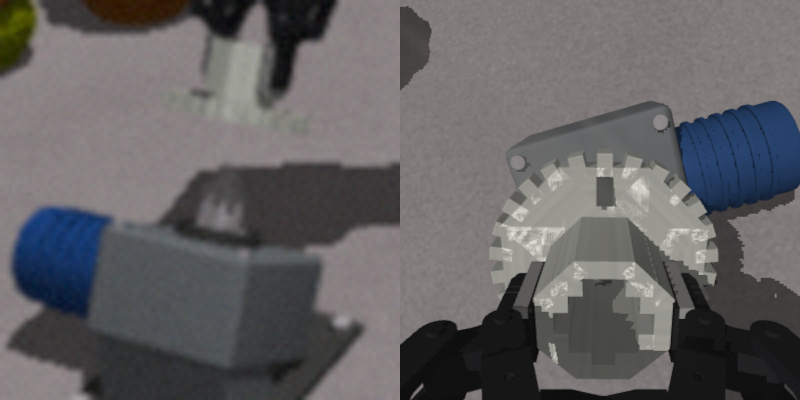

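The scene crop shows the cog held upright over the shaft (flange centre near (237,110)) and the nose tip near (220,172), slightly left of where I predicted it. The wrist view shows the cog centred in the fingers with its tab up-slope at crop (605,192). I'll make one magnified check of the relative alignment, with the predicted points drawn on it.

```bash
python3 - <<'E'
from h import *
t=Cam('top');s=Cam('scene')
def crop(c,x,y,w,h,k):
    a=cv2.resize(c.im[y:y+h,x:x+w],None,fx=k,fy=k,interpolation=cv2.INTER_CUBIC)
    a=np.clip(((a/255.)**.6)*280,0,255).astype(np.uint8)
    for p,col in((S,(0,0,255)),(S+.044*SR[:,2],(255,0,0))):
        u=(c.proj(p)[0]-[x,y]+.5)*k;cv2.circle(a,tuple(int(v) for v in u),3,col,-1)
    return a
cv2.imwrite('pics/c4.png',np.hstack([crop(s,190,145,60,60,10)]))
E
```

```text
(no output)
```

View pics/c4.png

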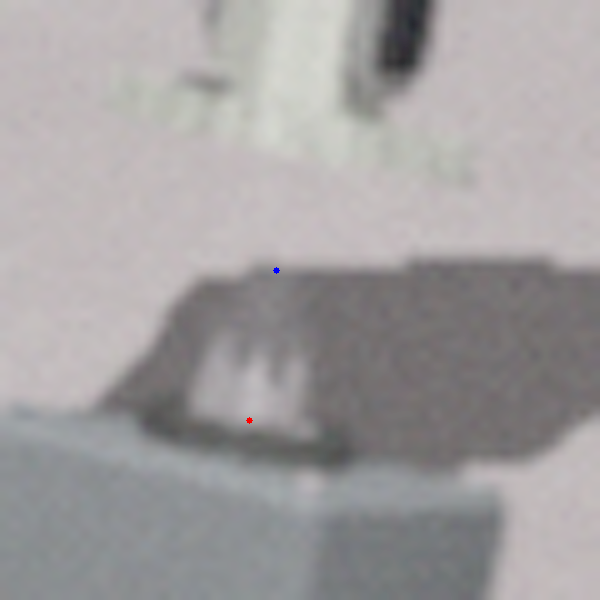

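The predicted seat (red) and nose tip (blue) fall on the shaft's axis in the scene view, so the estimate holds. I'll correct the small offset and go in.

```bash
python3 -m jog '[[0,0,0.002,-0.002,0.0014,0.01,30],[0,0,0,0,0,0.015,30],[0,0,0,0,0,0.006,30],[0,0,0,0,0,0.004,30],[0,0,0,0,0,0,30]]'
python3 - <<'E'
from h import *
r=to(-16.5,.035);print(r[0],r[1],r[2],SR.T@r[3]['ft_force'])
E
```

```text
time_s: 12.52
position: [0.5546, -0.1619, 0.1701]
tool_rot: [[0.877, 0.101, 0.47], [0.021, -0.985, 0.173], [0.481, -0.141, -0.865]]
ft_force: [0.1, -0.7, -3.0]
grip_width: 0.0469
gripper_force: 74.4
[ 0.00173445 -0.0016564  -0.00182977] [ 3.34894925e-05 -3.45998274e-04  8.23187281e-03] [-0.00013997 -0.00030443  0.04323239] [-1.58758238 -0.6549872  -2.50475029]
```

```bash
python3 -m jog '[[0,0,0,0,0,0.003,30],[0,0,0,0,0,0.003,30],[0,0,0,0,0,0.002,30],[0,0,0,0,0,0,30]]'
python3 - <<'E'
from h import *
r=to(-16.5,.03);print(r[2],SR.T@r[3]['ft_force'],r[3]['wrist_torque'])
E
python3 -m jog '[[0,0,0,0,0,0.002,30],[0,0,0,0,0,0.002,30],[0,0,0,0,0,0,30]]'
python3 - <<'E'
from h import *
r=to(-16.5,.03);print(r[2],SR.T@r[3]['ft_force'],r[3]['wrist_torque'])
E
```

```text
time_s: 13.02
position: [0.558, -0.1606, 0.1632]
tool_rot: [[0.877, 0.101, 0.47], [0.021, -0.985, 0.173], [0.48, -0.141, -0.866]]
ft_force: [-2.7, -0.0, -4.2]
grip_width: 0.0476
gripper_force: 74.9
[-0.00047961 -0.00024762  0.0353584 ] [-4.26359094  0.92639311 -2.39763169] [-0.35773646  1.07423235  0.04858883]
time_s: 13.4
position: [0.5593, -0.1597, 0.159]
tool_rot: [[0.878, 0.101, 0.468], [0.021, -0.985, 0.173], [0.479, -0.142, -0.866]]
ft_force: [-4.8, -0.4, -7.7]
grip_width: 0.0472
gripper_force: 74.6
[-1.19279619e-03  9.61304282e-05  3.10007991e-02] [-7.82009903  1.33142624 -4.34139412] [-0.50629317  1.5397476   0.04859702]
```

```bash
python3 -m jog '[[0,0,0,-0.0015,0,0,30],[0,0,0,0,0,0.002,30],[0,0,0,0,0,0.002,30],[0,0,0,0,0,0,30]]'
python3 - <<'E'
from h import *
r=to(-16.5,.03);print(r[2],SR.T@r[3]['ft_force'],r[3]['wrist_torque'])
E
```

```text
time_s: 13.9
position: [0.5604, -0.1595, 0.1565]
tool_rot: [[0.876, 0.102, 0.471], [0.022, -0.985, 0.172], [0.481, -0.14, -0.865]]
ft_force: [-11.3, -2.0, 4.4]
grip_width: 0.0468
gripper_force: 76.3
[-1.46687841e-03 -8.26464505e-05  2.82581650e-02] [-7.55136654  2.01937569  9.46252992] [-0.27654389  1.80049209  0.1781947 ]
```

Underside rests on the spline ends (h≈28 mm, about 10 N). I'll add a little pressure and turn to feel for the groove.

```bash
cat > st.py <<'E'
from h import *
r=to(-16.5,.03);X=SR.T@r[3]['tool_rot'][:,0]
print('m',np.degrees(np.arctan2(X[1],X[0])).round(2),'xyz mm',(r[2]*1000).round(2),'F',(SR.T@r[3]['ft_force']).round(1),'T',(SR.T@r[3]['wrist_torque']).round(2))
E
python3 -m jog '[[0,0,0.03,0,0,0.001,30],[0,0,0.03,0,0,0,30],[0,0,0,0,0,0,30]]' >/dev/null; python3 st.py
python3 -m jog '[[0,0,-0.03,0,0,0,30],[0,0,-0.03,0,0,0,30],[0,0,-0.03,0,0,0,30],[0,0,0,0,0,0,30]]'>/dev/null; python3 st.py
```

```text
m -20.01 xyz mm [-1.74 -0.21 27.62] F [-10.8   1.7  12.7] T [ 0.5   2.19 -0.01]
m -14.9 xyz mm [-2.75  0.66 26.06] F [-10.    1.7  -1.7] T [ 0.27  2.18 -0.2 ]
```

It dropped past 28 mm as it turned, so the groove is found. I'll ease the side load and slide in.

```bash
python3 -m jog '[[0,0,0,-0.001,0,0.002,30],[0,0,0,0,0,0.002,30],[0,0,0,0,0,0,30]]'>/dev/null; python3 st.py
python3 -m jog '[[0,0,0,0,0,0.002,30],[0,0,0,0,0,0.002,30],[0,0,0,0,0,0,30]]'>/dev/null; python3 st.py
```

```text
m -14.91 xyz mm [-3.24  0.63 22.11] F [-8.5  0.6 -2.2] T [ 0.1   1.73 -0.11]
m -14.91 xyz mm [-3.31  0.62 18.15] F [-8.3  0.5 -0.6] T [ 0.12  1.86 -0.13]
```

```bash
python3 -m jog '[[0,0,0,-0.0005,0,0.003,30],[0,0,0,0,0,0.003,30],[0,0,0,0,0,0.003,30],[0,0,0,0,0,0,30]]'>/dev/null; python3 st.py
python3 -m jog '[[0,0,0,0,0,0.003,30],[0,0,0,0,0,0.003,30],[0,0,0,0,0,0,30]]'>/dev/null; python3 st.py
```

```text
m -14.91 xyz mm [-3.45  0.59  9.09] F [-7.7  0.2 -4.5] T [ 0.02  1.49 -0.08]
m -14.91 xyz mm [-3.47  0.55  3.14] F [-6.9 -0.4 -2.5] T [-0.02  1.54 -0.09]
```

```bash
python3 -m jog '[[0,0,0,0,0,0.002,30],[0,0,0,0,0,0.001,30],[0,0,0,0,0,0,30]]'>/dev/null; python3 st.py
python3 -m jog '[[0,0,0,0,0,0.001,30],[0,0,0,0,0,0.001,30],[0,0,0,0,0,0,30]]'>/dev/null; python3 st.py
```

```text
m -14.88 xyz mm [-3.43  0.54  0.93] F [-10.3   3.    7.3] T [ 0.28  2.01 -0.15]
m -14.83 xyz mm [-3.38  0.55  0.79] F [-15.7   7.9  33.7] T [ 1.    3.01 -0.26]
```

Seated against the shoulder: the push force rises and travel stops. Relax, release and back off along the shaft.

```bash
python3 -m jog '[[0,0,0,0,0,-0.0025,30],[0,0,0,0,0,0,30],[0,0,0,0,0,0,60],[0,0,0,0,0,0,100],[0,0,0,0,0,0,100],[0,0,0,0,0,0,100],[0,0,0,0,0,0,100]]'; python3 st.py
python3 -m jog '[[0,0,0,0,0,-0.01,100],[0,0,0,0,0,-0.03,100],[0,0,0,0,0,-0.04,100],[0,0,0,0,0,-0.04,100],[0,0,0,0,0,-0.03,100],[0,0,0,0,0,0,100]]'
python3 - <<'E'
from h import *
w=Cam('wrist');s=Cam('scene')
a=cv2.resize(s.im[135:235,160:260],(400,400),interpolation=cv2.INTER_CUBIC)
cv2.imwrite('pics/c5.png',np.hstack([a,w.im[:400,80:480]]))
s0=S+[-.0028,-.001,-.0015]
print(w.proj([S,S+.054*SR[:,2]])-[80-400,0])
E
```

```text
time_s: 18.02
position: [0.572, -0.1548, 0.1322]
tool_rot: [[0.873, 0.127, 0.471], [0.051, -0.984, 0.172], [0.485, -0.127, -0.865]]
ft_force: [0.5, 0.2, -1.0]
grip_width: 0.0854
gripper_force: 0.0
m -14.88 xyz mm [-2.85  0.32  0.95] F [-0.   0.  -1.1] T [ 0.03  0.23 -0.02]
time_s: 18.77
position: [0.501, -0.1814, 0.2641]
tool_rot: [[0.872, 0.126, 0.473], [0.051, -0.984, 0.169], [0.487, -0.123, -0.864]]
ft_force: [0.7, 0.4, -0.2]
grip_width: 0.0854
gripper_force: 0.0
[[601.79660592 180.95940954]
 [602.01824491 198.5990947 ]]
```

View pics/c5.png

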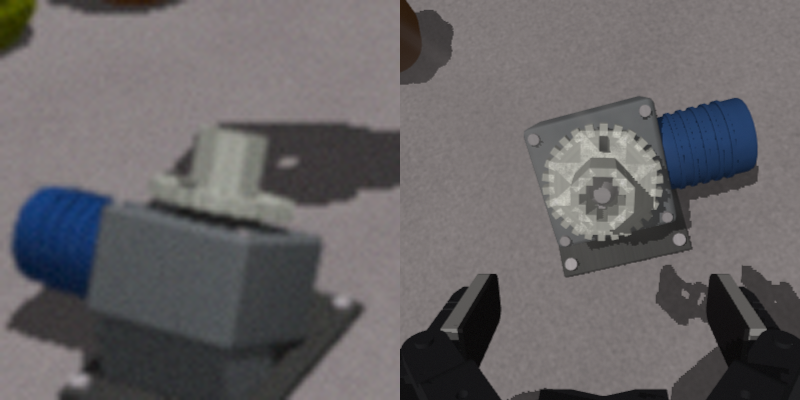

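The last view shows the cog flush on the gearbox with its tab up-slope and the nose visible in the bore. Travel from the spline ends to the stop matches the 28 mm spline length to about 1 mm, so I'm handing it in.

```bash
python3 -c "
from rig import job
print(job.close_job())"
```

```text
the job is handed in; nothing more can be done
None
```

I slid the larger cog onto the splined shaft, felt the master groove engage, pushed it home with about 34 N, released it and handed the job in at about 19 s; my camera and force checks show it seated, but no verdict came back.

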